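# Find the high spot of a bent spindle in V-blocks with a dial indicator

### The arm

A 6-joint arm with a two-finger parallel gripper is mounted at the origin on a cart in front of the work surface, level with it; the furniture and walls round the work are solid. World frame = base frame: x ahead of the robot, y to its left, z up, the work surface at z = 0. Lengths are in m, angles in rad, forces in N, time in s.
With the tool pointing down it reaches from about 0.325 to 1 m from the base axis. Payload 5.1 kg.
Tool frame: the origin (TCP) lies between the finger pads; the fingertips stand 8 mm ahead of it and the grasp point (between the pads) lies 11 mm behind it; x points along the fingers, y is the direction in which the jaws open and shut, and the axes are right-handed (so a half turn about x gives the same grasp; the last joint's range is limited). The gripper opens to 85 mm and grips with 20 to 120 N. Pads are 22 mm wide; open, the fingers measure 114 mm over their backs; the gripper's body (76 mm by 85 mm) begins 54 mm behind the grasp point. The pads swing forward as they close: fully open they stand 13 mm farther back than shut.
Start: joints at [1.138, 0.124, 1.65, -0, 1.367, -0.083], TCP at [0.223, 0.611, 0.239] pointing down, gripper open.
Joint ranges: [-2.61, 2.61], [-1.02, 2.33], [0.03, 2.71], [-1.35, 4.49], [0.32, 2.68], [-2.91, 2.91]. Speed limits (rad/s): [2.57, 2.57, 3.14, 3.14, 3.14, 3.14].

### API

Orientations are given as a unit quaternion [x, y, z, w].
In Python, from cell import read_state, vision, order gives the robot as it stands. The module is installed in compiled form; this text tells all that it offers.
- The arm moves only by the shell command python3 -m handwheel 'ROWS' [OPENING]. ROWS is JSON, a list that holds one entry, the list of rows, each a list of 6 numbers: the shift along the tool's x, y, z in m, then the turn, a rotation vector about the tool's x, y, z in rad. In form: [[[tx, ty, tz, ax, ay, az], ...]]. A call has 1 to 20 rows; each row is the pose to reach, as a shift and turn from the pose measured when the call began, along the tool's axes at that moment; what a row does not reach only later rows make up. A row lasts 1/10 s, in which the tool goes at most 50 mm and 8.59 degrees, less where a joint would pass 70% of its speed; a pose out of reach is approached as far as the arm can. A call with a gripper value outside its range is refused whole. OPENING is the opening in per cent of the stroke, from 0 (shut) to 100 (fully open), set as the call begins (- or left out, the last holds). The fingers move at their own pace and stop on an object; the grip force is fixed at half the most. Time passes only in rows, so rows that repeat a pose let the fingers close. It gives the time, the measured TCP pose, the force and the opening at its end, in the units of the state.
- read_state(): the state, without advancing time (a new reading comes with each control period).
- vision.snapshot(name): name is "side" or "top"; returns a dict with "pixels" (400x640x3 uint8, blue, green, red), "camera_matrix" (3x3 intrinsics, pixels), "R" (3x3) and "t" (3): a world point X has camera coordinates R X + t. Camera axes: x right, y down, z forward; pixel columns grow to the right and rows downward; lengths in m; the calibration is good to about 2 mm. A picture is of the moment at which its call begins. There is no depth.
- order.hand_in(): hands the job in, once; it reports no verdict.
The state is a dict: "t": time; "qpos": joint angles; "qvel": joint speeds; "tau": joint torques, N m; "ee_pos": TCP position; "tcp_rot": TCP orientation; "force": force on the tool from outside, world axes, zero at the start; "ft_torque": the same for the moment, N m; "width": opening from 0.0 (shut) to 1.0 (fully open).
Only numpy, scipy, OpenCV 4.12 (cv2) and the standard library are available. Lean on these libraries where they do the work, as an engineer would, in place of code of your own. Each camera call takes 0.05 s, during which the arm holds its last target.

### The job

Find the runout of the bent handwheel spindle: lower the dial indicator on its column until its plunger is pressed in on the spindle's middle seat to about half of its travel, then turn the spindle gently in the V-blocks (the crank handle on its wheel serves for this), watching the dial, and leave it at rest with its highest spot under the plunger. Keep the spindle seated in the V-blocks and do not force it down or sideways, never drive the plunger to its stop, and leave the things around alone.

Things in the scene. Friction and masses are not known exactly. Their poses are not given: they have to be found in the camera images.
- stand: Fixed stand: grey plate 200 (x) by 170 (y) mm, top at 18 mm; two steel V-blocks, 60 mm wide (x), 20 thick, 68 high, centred at y = -50 and +50 mm; column 22 mm thick, 243 high, at x = +118. Origin: on the worktop below plunger and spindle middle; z up; -x, the dial's side, looks roughly to the robot. Position and yaw vary.
- spindle: Loose bent spindle, 0.85 kg, lying along the stand's y in the V-blocks. Origin: on the axis, mid-length, 63.3 mm up. Journals 16 mm thick, oiled; 3 mm endplay. Under the plunger a seat 28 mm thick, 24 long, its centre bent 3 mm off the axis in a varying direction that this pose does not tell: its top is at 74.3 mm (low spot up) to 80.3 (high spot up), a cosine of the turn. It stays where turned.
- spindle_wheel_end (a point): Point on the spindle's axis in the V-block next to the handwheel (y = -50 mm of the spindle): 63.3 mm above the worktop when seated, higher when the spindle is being lifted out. The handwheel is an aluminium disc 54 mm in diameter on the same axis, at y = -70 to -79 mm, fixed on the spindle.
- handle (a point): Centre of the crank handle on the wheel: black revolving sleeve 14 mm thick, 42 long, parallel to the spindle (y = -83 to -125 mm, this point -104), 20 mm off its axis; starts within 0.5 rad of top. Gripped from above across the stand's x it can be carried round its whole circle with the gripper upright. Turning takes 1 to 2 N here; a steady pull or sideways push over some 4 N lifts the spindle.
- bar_grip (a point): Grip point on the centre line of the indicator's aluminium arm, a bar along the stand's x, 14 mm wide (y) and 14 high, free from above for 20 mm either way in x (dial and plunger 40 mm in front, column 78 behind). It goes down with the carriage. The dial (80 mm) and its cap reach 20 mm above this point.
- carriage (a joint): How far the carriage with arm and indicator has been lowered on the column, m: 0 top, 0.055 lowest; starts at 0 to 0.015. The slide is stiff (some 9 N of friction) and stays where it is left; push the arm down or pull it up.
- plunger (a joint): How far the indicator's plunger is pressed in, m: 0 fully out, 0.020 at its stop. A spring (0.7 N at first, 2.9 N at the stop) pushes it down. The dial, facing the stand's -x, shows it: red needle straight up at 0, turning clockwise, one mark of 20 per mm.
- plunger_tip (a point): Lowest point of the plunger's ball tip (8 mm thick), above the stand's origin. Height: 106 mm minus the carriage value plus the plunger value; when it rests on the spindle's seat, this is the height of the seat's top.
- marker: Bystander: blue-capped felt marker, 132 mm long, 12 mm thick, lying on the worktop. Origin under its middle.
- vial: Bystander: clear glass vial, 15 mm in diameter, 40 mm high, standing. Origin under its middle.
- timer: Bystander: white kitchen-type timer standing upright, 32 by 66 mm, 62 mm high. Origin under its middle.
Mind the look-alikes: they are no part of the job. Of the things shaped like the spindle, the bare steel one is meant.

How it is judged:
By the outcome, as a careful person would: the job done as asked, in the order asked, and still so for the second after the job is handed in, with the robot touching nothing.
It also fails if it takes over 72 s, if anything falls off the work surface, if the arm or the gripper's body presses on something with over 40 N, if the wrist force passes 120 N, or if a joint passes its speed limit or range.

## Working session

There is one attempt and no reset: what is moved stays moved. The work goes in short steps, Python scripts to look and compute and a shell command to move; the robot and the scene stay as the last step left them, time stands still between calls to the robot, and variables do not carry over. Pictures are saved under pics/ and viewed, and the job is handed in when it is done.

```bash
mkdir -p pics; cat > h.py <<'E'
import numpy as np, cv2, json
from cell import read_state, vision, order
def snap(name, tag):
    s=vision.snapshot(name); cv2.imwrite(f'pics/{tag}.png',s['pixels'])
    np.savez(f'pics/{tag}.npz',**{k:np.array(s[k]) for k in s}); return s
def load(tag): return np.load(f'pics/{tag}.npz')
def proj(s,X):
    c=s['R']@np.array(X,float).T.reshape(3,-1)+np.array(s['t']).reshape(3,1); p=s['camera_matrix']@c; return (p[:2]/p[2]).T
def ray(s,uv):
    d=s['R'].T@np.linalg.inv(s['camera_matrix'])@np.array([uv[0],uv[1],1.]); o=-s['R'].T@np.array(s['t']).ravel(); return o,d/np.linalg.norm(d)
def atz(s,uv,z):
    o,d=ray(s,uv); return o+d*(z-o[2])/d[2]
def tri(s1,u1,s2,u2):
    o1,d1=ray(s1,u1);o2,d2=ray(s2,u2)
    A=np.c_[d1,-d2]; k=np.linalg.lstsq(A,o2-o1,rcond=None)[0]
    a=o1+d1*k[0];b=o2+d2*k[1]; return (a+b)/2,np.linalg.norm(a-b)
def crop(s,x0,y0,x1,y1,f,tag):
    c=cv2.resize(s['pixels'][y0:y1,x0:x1],None,fx=f,fy=f,interpolation=cv2.INTER_CUBIC)
    cv2.imwrite(f'pics/{tag}.png',c)
E
python3 - <<'E'
from h import *
for n in('side','top'):
    s=snap(n,n+'0'); print(n,s['camera_matrix'],s['R'],s['t'],-s['R'].T@s['t'])
print(read_state())
E
```

```text
side [[403.79000622   0.         323.25747686]
 [  0.         403.79000622 198.56495812]
 [  0.           0.           1.        ]] [[ 0.98987323 -0.14153489  0.01090275]
 [-0.08647775 -0.66215203 -0.74436301]
 [ 0.11257262  0.73588217 -0.66768618]] [-0.46794593  0.31360111  0.96046198] [ 0.38220495 -0.56536591  0.87982215]
top [[399.28714747   0.         322.95566012]
 [  0.         399.28714747 198.71628725]
 [  0.           0.           1.        ]] [[ 0.02035555 -0.99966442 -0.01602156]
 [-0.99416863 -0.01854109 -0.10623071]
 [ 0.105898    0.01809052 -0.99421243]] [0.25894032 0.50339906 1.23239529] [0.36468448 0.24589232 1.28288778]
{'t': 0.1, 'qpos': array([ 1.13841572e+00,  1.24455994e-01,  1.65154667e+00,  3.36902518e-06,
        1.36749971e+00, -8.25776737e-02]), 'qvel': array([-0.00103631, -0.00019259, -0.00397619, -0.00039951, -0.0023507 ,
        0.00136265]), 'tau': array([ 2.56495432e-04, -4.24933434e+01, -3.66651642e+01, -1.49787843e-04,
        3.96404212e-03, -1.32706407e-05]), 'ee_pos': array([0.22254911, 0.61013966, 0.23816005]), 'tcp_rot': array([ 0.12239198,  0.69649164, -0.12369725,  0.69614552]), 'force': array([-0.62094043, -0.92540185, -0.45999546]), 'ft_torque': array([ 0.01065528, -0.03102934,  0.01706676]), 'width': 1.0008203842137993}
```

View pics/side0.png

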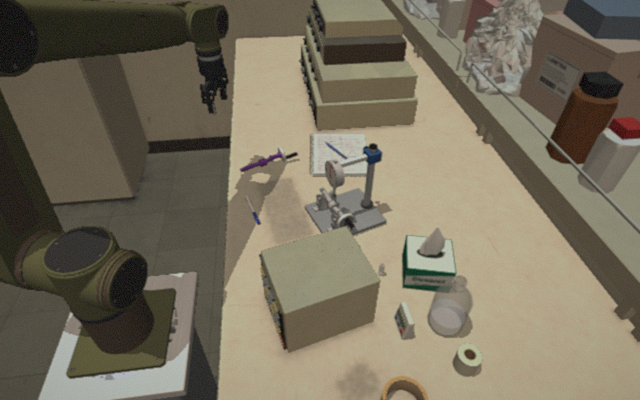

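View pics/top0.png

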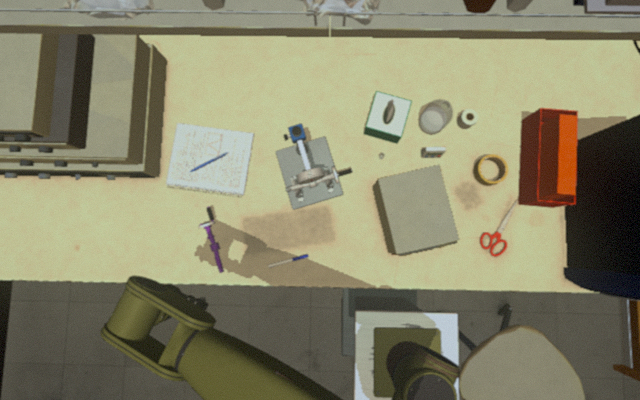

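The stand with the bare steel spindle is at about (310,175) in top and (340,200) in side. A purple look-alike spindle lies at (212,243) in top and (268,160) in side. A large box stands next to the wheel side. Next, close crops.

```bash
python3 - <<'E'
from h import *
for n,b in(('side',(295,130,395,240)),('top',(265,115,365,215))):
    s=load(n+'0'); crop(s,*b,7 if n=='top' else 5.4,n+'0c')
E
```

```text
(no output)
```

View pics/side0c.png

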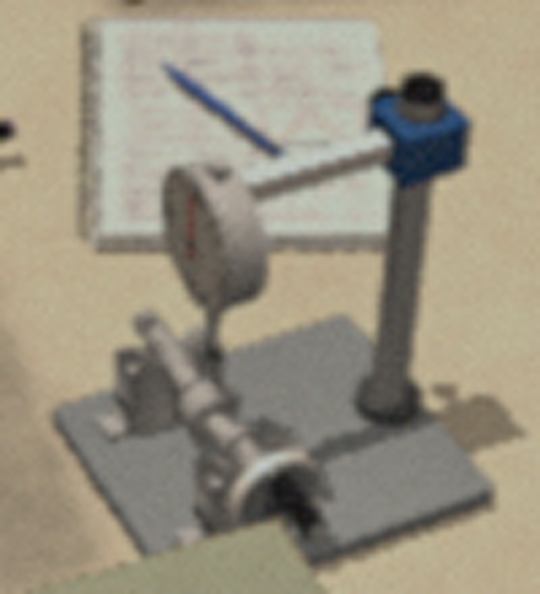

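View pics/top0c.png

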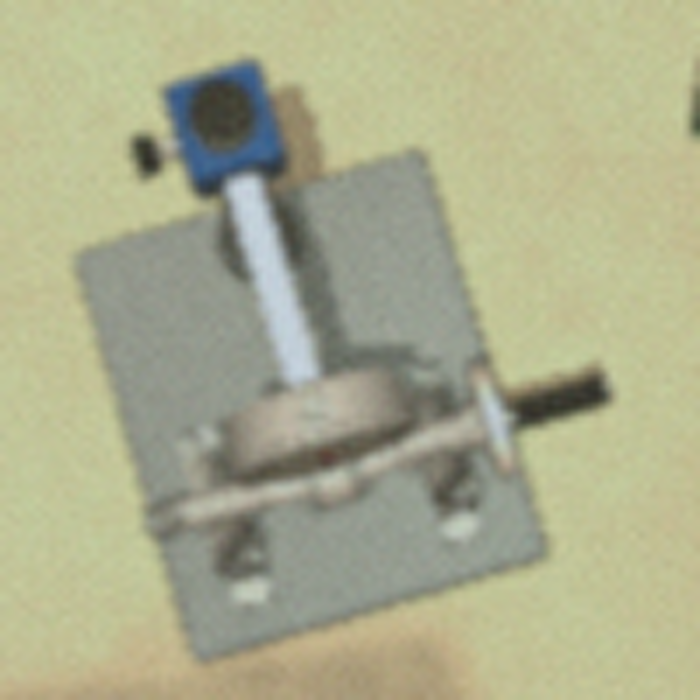

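```bash
cat > fit.py <<'E'
from h import *
from scipy.optimize import least_squares
T=load('top0');S=load('side0')
t=lambda u,v:(u/7+265-.4,v/7+115-.4)
s_=lambda u,v:(u/5.4+295-.4,v/5.4+130-.4)
# local points with param cx (plate centre x), camera, px
def model(p):
    x,y,yaw,cx,h,phi=p; 
    L=[(T,(cx+.1,.085,.018),t(78,258)),(T,(cx+.1,-.085,.018),t(420,150)),(T,(cx-.1,-.085,.018),t(548,550)),(T,(cx-.1,.085,.018),t(203,660)),
       (S,(cx+.1,.085,.018),s_(340,318)),(S,(cx-.1,.085,.018),s_(55,410)),(S,(cx+.1,-.085,.018),s_(490,495)),
       (T,(0,-.0745,.0633),t(493,418)),
       (T,(.118,0,h),t(222,115)),(S,(.118,0,h),s_(422,85)),
       (T,(.02*np.sin(phi),-.125,.0633+.02*np.cos(phi)),t(606,388)),
       ]
    c,sn=np.cos(yaw),np.sin(yaw); r=[]
    for cam,(a,b,z),uv in L:
        q=proj(cam,(x+c*a-sn*b,y+sn*a+c*b,z))[0]-uv; r+=list(q)
    return np.array(r)
if __name__=='__main__':
    g=atz(T,t(315,480),.07)
    f=least_squares(model,[g[0],g[1],.25,.03,.25,0],loss='soft_l1'); print(f.x); print(np.round(f.fun.reshape(-1,2),1))
E
python3 fit.py
```

```text
[ 0.54606268  0.30181623  0.32757786  0.03907543  0.24103463 -0.21001039]
[[-0.7 -0.1]
 [ 0.5 -0.4]
 [ 1.2  0.8]
 [-0.4  1.3]
 [ 0.6 -1.7]
 [-1.5 -0.5]
 [ 1.5 -1.9]
 [ 0.3  0.4]
 [ 0.  -0.5]
 [ 0.   0.2]
 [ 0.5 -0.1]]
```

```bash
python3 - <<'E'
from fit import *
p=[ 0.54606268,0.30181623,0.32757786,0.039,.241,-.21]
c,s=np.cos(p[2]),np.sin(p[2]); O=np.array([p[0],p[1],0]); R=np.array([[c,-s,0],[s,c,0],[0,0,1]])
for nm,uv in(('barfront',s_(258,181)),('barback',s_(385,147)),('dialbottom',s_(218,303)),('plunger',s_(211,340))):
    o,d=ray(S,uv); o=R.T@(o-O); d=R.T@d; print(nm,o-d*o[1]/d[1])
# tri of bar/clamp end & dial
for nm,a,b in(('bar@clamp',t(243,182),s_(385,147)),('spindle far end',t(155,522),s_(148,322)),('dial/bar',t(303,380),s_(258,181)),):
    X,e=tri(T,a,S,b); print(nm,R.T@(X-O),e)
for x in (.02,.04,.06):print(proj(T,O+R@[x,0,.2])[0],proj(S,O+R@[x,0,.2])[0])
for nm,L in (('wheelc',[0,-.079,.0633]),('seat',[0,0,.0773]),('spend',[0,.07,.0633])):
    a=proj(T,O+R@L)[0];b=proj(S,O+R@L)[0]; print(nm,(a-[264.6,114.6])*7,(b-[294.6,129.6])*5.4)
E
```

```text
barfront [0.02290718 0.         0.21130397]
barback [0.09881697 0.         0.2083872 ]
dialbottom [0.00232122 0.         0.13776168]
plunger [-0.00108638  0.          0.11313587]
bar@clamp [0.09849644 0.00026724 0.20820362] 0.0008696564888468541
spindle far end [0.00301902 0.08220837 0.06109078] 0.00015280072079170857
dial/bar [1.84967362e-02 2.92283420e-05 2.11911416e-01] 0.0077978699154101425
[308.09143986 167.73617064] [341.28436094 166.67685095]
[305.92711018 160.92568403] [347.5796594  164.75305567]
[303.77110564 154.14139407] [353.7985177  162.85261993]
wheelc [505.01268094 417.4042334 ] [280.51744655 499.00408749]
seat [333.04891651 466.61678705] [210.91066032 388.85236079]
spend [182.93181362 519.28298474] [152.80131429 333.05465533]
```

```bash
python3 - <<'E'
from fit import *
p=[ 0.54606268,0.30181623,0.32757786]
c,s=np.cos(p[2]),np.sin(p[2]); O=np.array([p[0],p[1],0]); R=np.array([[c,-s,0],[s,c,0],[0,0,1]])
crop(T,350,140,470,270,5,'boxT'); crop(S,240,215,400,355,5,'boxS')
for L in([0,-.104,.083],[.04,0,.21]): print(O+R@L)
from scipy.spatial.transform import Rotation as Q
q=read_state()['tcp_rot']; print(Q.from_quat(q).as_matrix().round(3))
E
```

```text
[0.57952475 0.20334649 0.083     ]
[0.58393566 0.31468626 0.21      ]
[[-0.001  0.343  0.939]
 [-0.002  0.939 -0.343]
 [-1.    -0.002 -0.   ]]
```

View pics/boxT.png

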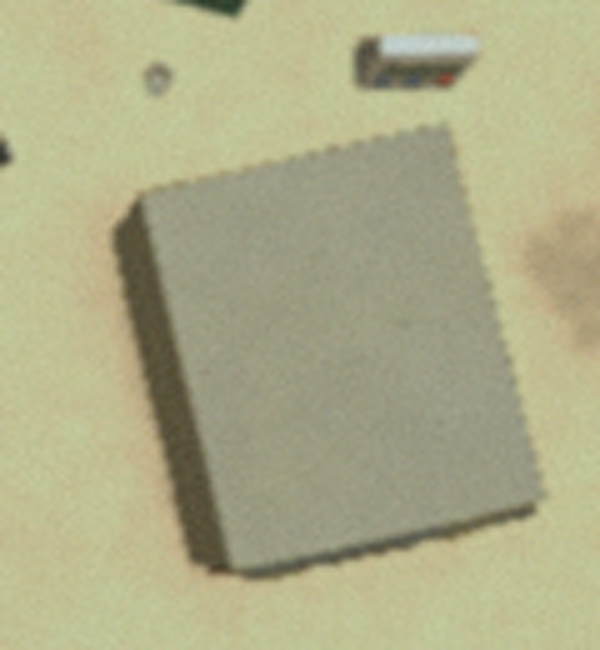

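View pics/boxS.png

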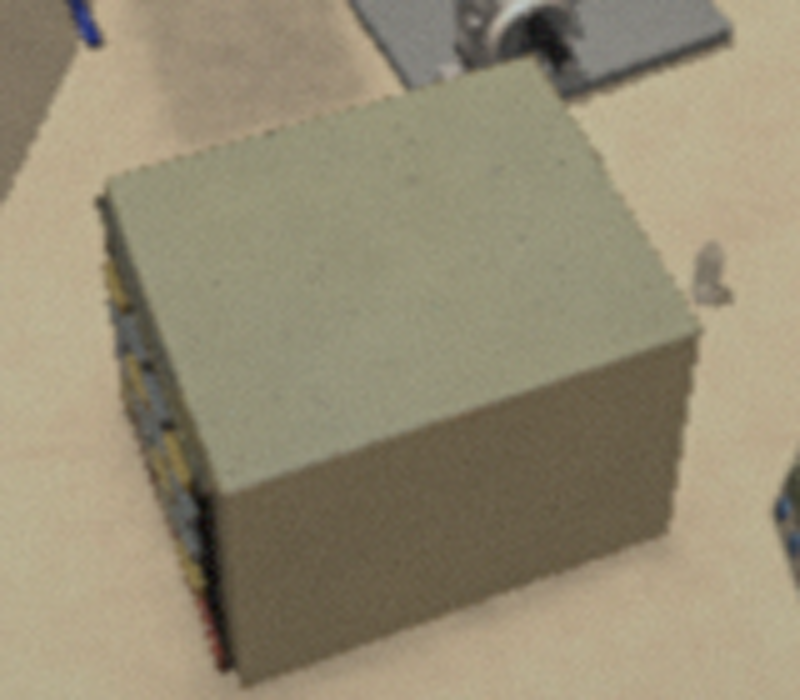

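```bash
python3 - <<'E'
from fit import *
p=[ 0.54606268,0.30181623,0.32757786]
c,s=np.cos(p[2]),np.sin(p[2]); O=np.array([p[0],p[1],0]); R=np.array([[c,-s,0],[s,c,0],[0,0,1]])
for a,b in(((379,178.4),(346,226.6)),((439.5,165),(379.5,281)),((397,253.5),(261.5,251.5))):
    X,e=tri(T,a,S,b); print(X.round(3),(R.T@(X-O)).round(3),e)
print(R.T@(atz(T,(381.5,155.5),.03)-O))
E
```

```text
[0.543 0.11  0.169] [-0.064 -0.181  0.169] 0.000990134961194099
[ 0.585 -0.06   0.169] [-0.08  -0.355  0.169] 0.0004894054960107143
[0.335 0.058 0.166] [-0.278 -0.163  0.166] 0.00036088524558690517
[ 0.019218   -0.23549222  0.03      ]
```

```bash
python3 -m handwheel '[[[-0.05,0,0,0,0,0],[-0.09,-0.01,0.04,-0.05,0,0],[-0.1,-0.03,0.09,-0.12,0,0],[-0.1,-0.05,0.135,-0.2,0,0],[-0.1,-0.065,0.18,-0.28,0,0],[-0.1,-0.08,0.225,-0.36,0,0],[-0.1,-0.095,0.27,-0.44,0,0],[-0.1,-0.11,0.315,-0.51,0,0],[-0.1,-0.125,0.36,-0.57,0,0],[-0.1,-0.138,0.4,-0.62,0,0],[-0.1,-0.147,0.43,-0.66,0,0],[-0.1,-0.1515,0.4425,-0.678,0,0],[-0.1,-0.1515,0.4425,-0.678,0,0],[-0.1,-0.1515,0.4425,-0.678,0,0]]]' 50
python3 - <<'E'
from h import *
s=snap('side','side1');crop(s,295,100,395,240,5,'side1c'); t=snap('top','top1')
from scipy.spatial.transform import Rotation as Q
r=read_state(); print(r['t'],r['qpos'],r['ee_pos'],Q.from_quat(r['tcp_rot']).as_matrix().round(3),r['force'])
E
```

```text
t: 1.5
ee_pos: [0.5861, 0.3164, 0.3378]
tcp_rot: [-0.116, 0.698, 0.115, 0.697]
force: [-1.4, -0.3, 0.1]
width: 0.503
1.6 [ 4.16108226e-01  1.18209104e-01  1.49222642e+00 -9.92164900e-04
  1.53291387e+00 -1.48372160e+00] [0.58561882 0.31710289 0.33828032] [[-0.001 -0.323  0.946]
 [-0.002  0.946  0.323]
 [-1.    -0.001 -0.002]] [0.17235837 0.49540141 0.30903908]
```

View pics/side1.png

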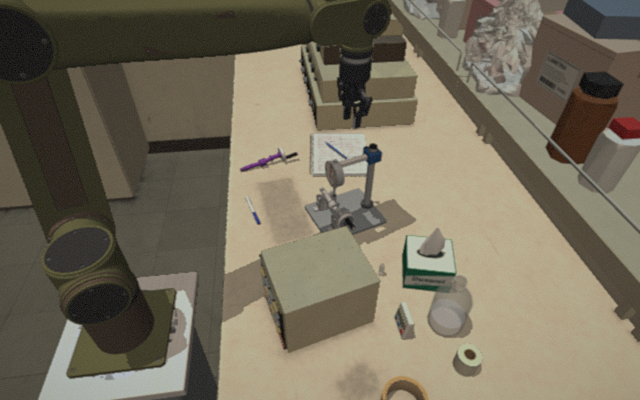

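View pics/side1c.png

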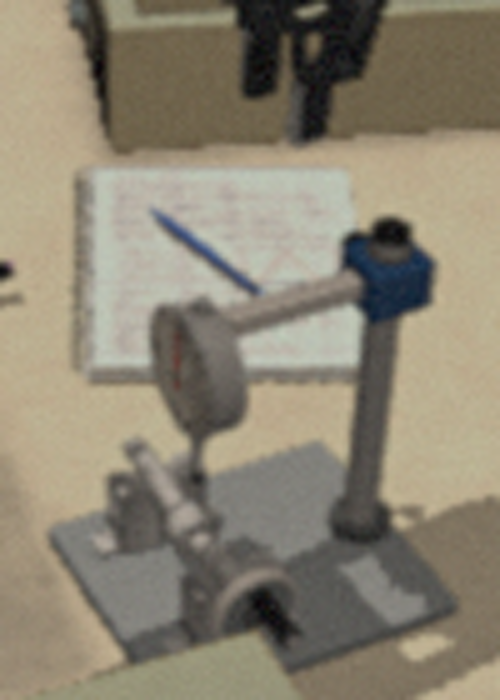

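View pics/top1.png

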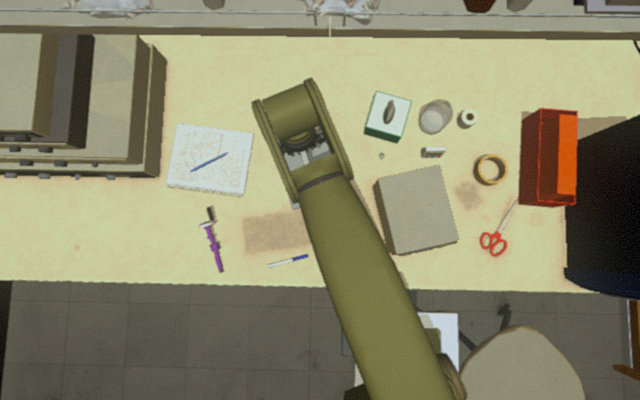

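```bash
python3 -m handwheel '[[[0.03,-0.001,0,0,0,0],[0.065,-0.002,0,0,0,0],[0.095,-0.002,0,0,0,0],[0.11,-0.002,0,0,0,0],[0.12,-0.002,0,0,0,0],[0.12,-0.002,0,0,0,0]]]' 50
python3 - <<'E'
from h import *
s=snap('side','side2');crop(s,310,80,395,200,6,'side2c')
r=read_state(); p=r['ee_pos'];print(r['t'],p,r['force'])
for dz in(-.008,0,.011): print((proj(s,p+[0,0,dz])[0]-[309.6,79.6])*6)
E
```

```text
t: 2.2
ee_pos: [0.5855, 0.3153, 0.2175]
tcp_rot: [-0.117, 0.699, 0.115, 0.696]
force: [0.8, -0.2, 0.5]
width: 0.499
2.25 [0.58620343 0.31548324 0.21904207] [ 0.4619063  -0.16553339  0.26066284]
[233.61297467 490.34768768]
[234.53124783 476.30483813]
[235.80836889 456.77424549]
```

View pics/side2c.png

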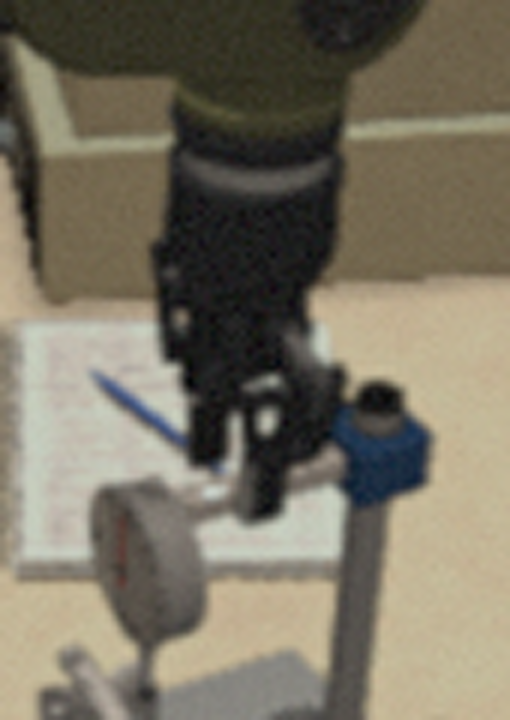

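```bash
python3 -m handwheel '[[[0.01,0,0,0,0,0],[0.019,0,0,0,0,0],[0.019,0,0,0,0,0]]]' 50 
python3 -m handwheel '[[[0,0,0,0,0,0],[0,0,0,0,0,0],[0,0,0,0,0,0],[0,0,0,0,0,0],[0,0,0,0,0,0],[0,0,0,0,0,0]]]' 0
python3 - <<'E'
from h import *
r=read_state(); p=r['ee_pos'];print(r['t'],p,r['force'],r['width'])
s=snap('side','side3');crop(s,310,80,395,200,6,'side3c')
E
```

```text
t: 2.55
ee_pos: [0.5856, 0.3152, 0.1985]
tcp_rot: [-0.117, 0.699, 0.115, 0.697]
force: [-0.2, -0.4, -0.9]
width: 0.5
t: 3.15
ee_pos: [0.5854, 0.3156, 0.1987]
tcp_rot: [-0.116, 0.699, 0.116, 0.697]
force: [-0.5, 4.5, 1.1]
width: 0.147
3.15 [0.58544223 0.3156256  0.19871997] [-0.5025775   4.51905159  1.12355827] 0.14745676860604653
```

View pics/side3c.png

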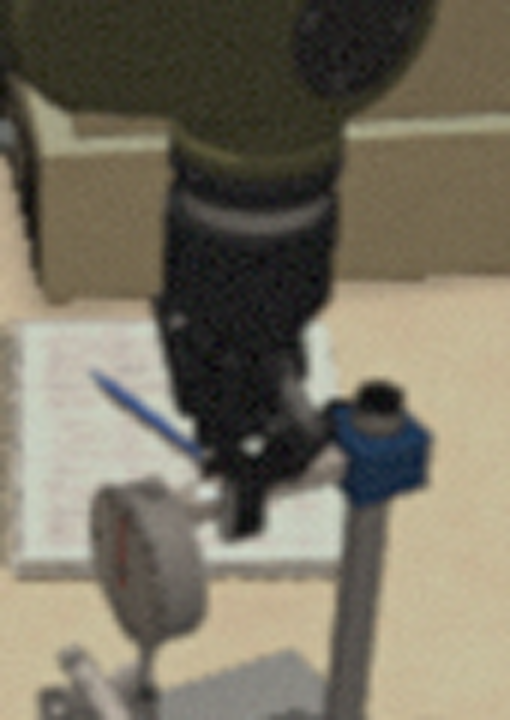

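```bash
cat > dial.py <<'E'
from h import *
P=[ 0.54606268,0.30181623,0.32757786]
c_,sn=np.cos(P[2]),np.sin(P[2]); O=np.array([P[0],P[1],0]); R=np.array([[c_,-sn,0],[sn,c_,0],[0,0,1]])
def loc(X): return R.T@(np.array(X)-O)
def glob(L): return O+R@np.array(L)
def unwarp(cam,xf,zc,half=.045,n=450):
    # viewed from -x: right = -y local, up = z
    k=half
    L=[(xf,k,zc+k),(xf,-k,zc+k),(xf,-k,zc-k),(xf,k,zc-k)]
    src=proj(cam,np.array([glob(l) for l in L])).astype(np.float32)
    dst=np.float32([[0,0],[n,0],[n,n],[0,n]])
    return cv2.warpPerspective(cam['pixels'],cv2.getPerspectiveTransform(src,dst),(n,n),flags=cv2.INTER_CUBIC)
E
python3 - <<'E'
from dial import *
S=load('side0')
o,d=ray(S,(197/5.4+294.6,232/5.4+129.6)); o=R.T@(o-O); d=R.T@d; q=o-d*o[1]/d[1]; print(q)
cv2.imwrite('pics/u0.png',unwarp(S,q[0],q[2]))
E
```

```text
[-0.01163854  0.          0.19027573]
```

View pics/u0.png

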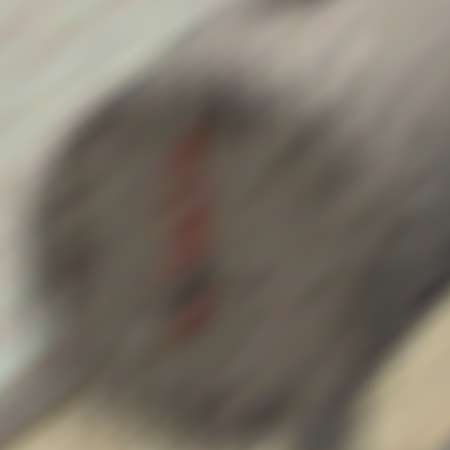

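```bash
python3 -m handwheel '[[[0.002,0,0,0,0,0],[0.004,0,0,0,0,0],[0.006,0,0,0,0,0],[0.008,0,0,0,0,0],[0.010,0,0,0,0,0],[0.0120,0,0,0,0,0],[0.0140,0,0,0,0,0],[0.015,0,0,0,0,0],[0.015,0,0,0,0,0]]]' 0
python3 - <<'E'
from h import *
r=read_state(); p=r['ee_pos'];print(r['t'],p,r['force'],r['width'])
s=snap('side','side4');crop(s,310,100,395,220,6,'side4c')
E
```

```text
t: 4.1
ee_pos: [0.5855, 0.3156, 0.1848]
tcp_rot: [-0.116, 0.698, 0.116, 0.697]
force: [-3.6, 1.8, 5.5]
width: 0.149
4.1 [0.58549121 0.31564557 0.18475173] [-3.60426876  1.77822535  5.4740256 ] 0.14879995720967845
```

View pics/side4c.png

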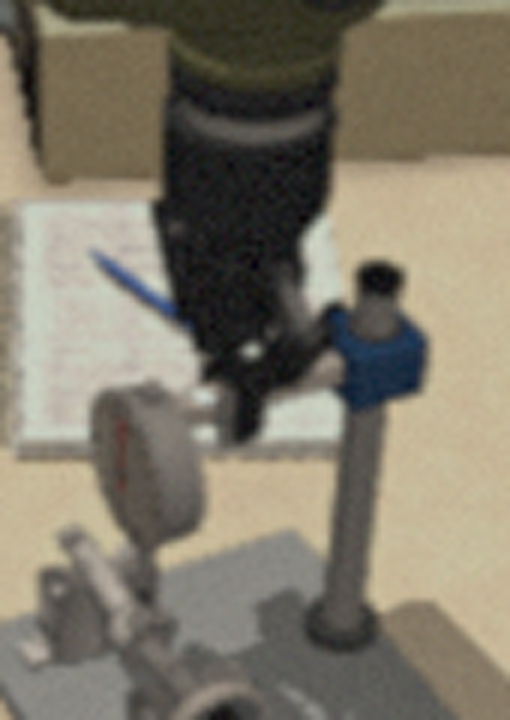

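```bash
cat >> dial.py <<'E'
def plane0(S,uv):
    o,d=ray(S,uv); o=R.T@(o-O); d=R.T@d; return o-d*o[1]/d[1]
def unw(cam,xf,zc,uv): # map unwarp pix back to image
    pass
E
python3 - <<'E'
from dial import *
S=load('side0')
xf,zc=-.01164,.19028
hub=proj(S,glob((xf,.045-190/5e3,zc+.045-285/5e3)))[0]; print(hub, plane0(S,hub))
crop(S,320,150,350,195,14,'d0'); S4=load('side4'); crop(S4,320,155,350,200,14,'d4')
a=cv2.imread('pics/d0.png');b=cv2.imread('pics/d4.png');cv2.imwrite('pics/d04.png',np.hstack([a,b])[:600])
E
```

```text
[329.81002874 174.55361962] [-0.01545461  0.          0.18461367]
```

View pics/d04.png

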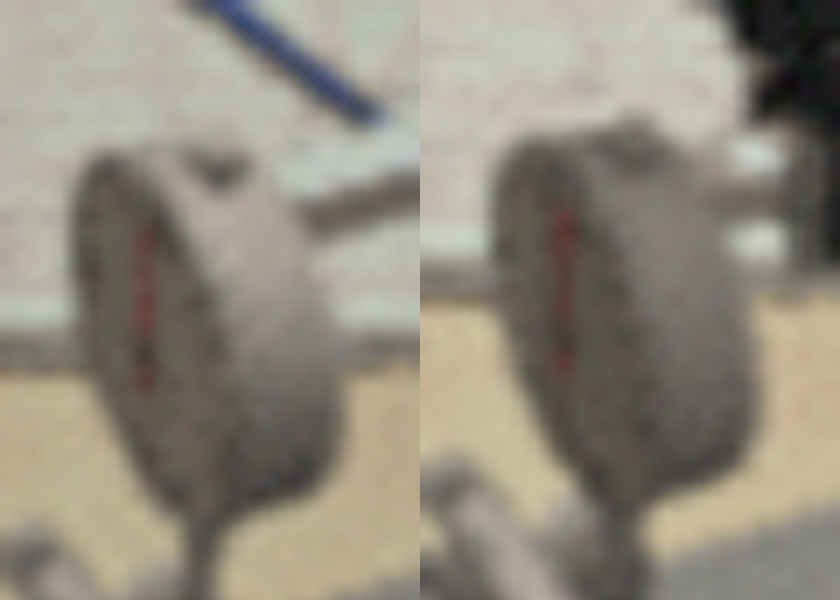

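```bash
cat >> dial.py <<'E'
def needle(cam,zc,xf=-.0155,save=None,L0=.006,L1=.030):
    u=unwarp(cam,xf,zc).astype(float); n=450
    red=u[...,2]-.5*(u[...,0]+u[...,1]); red=red-np.median(red[100:350,100:350]); red=cv2.GaussianBlur(red,(0,0),3)
    A=np.radians(np.arange(-60,420,2)); best=[]
    rs=np.arange(L0,L1,.001)*5e3; tl=np.arange(.003,.009,.001)*5e3
    g=lambda r,a: red[np.clip((225-r*np.cos(a)).astype(int),0,449),np.clip((225+r*np.sin(a)).astype(int),0,449)]
    sc=np.array([g(rs,a).mean()+.3*g(tl,a+np.pi).mean() for a in A])
    i=sc.argmax(); w=np.clip(sc-sc.max()*.6,0,None); w[np.abs(np.arange(len(A))-i)>15]=0
    a=(w*A).sum()/w.sum()
    if save:
        v=u.clip(0,255).astype(np.uint8); cv2.line(v,(225,225),(int(225+150*np.sin(a)),int(225-150*np.cos(a))),(0,255,0),1); cv2.imwrite(save,v)
    return np.degrees(a)/18, sc.max()
E
python3 -m handwheel '[[[0.002,0,0,0,0,0],[0.004,0,0,0,0,0],[0.006,0,0,0,0,0],[0.008,0,0,0,0,0],[0.009,0,0,0,0,0],[0.009,0,0,0,0,0]]]' 0
python3 - <<'E'
from dial import *
r=read_state(); p=r['ee_pos'];print(r['t'],p,r['force'],r['width'])
s=snap('side','side5');crop(s,310,125,360,210,7,'side5c')
for tag,z in(('side0',.1846),('side1',.1846),('side3',.1846),('side4',.1846-.0139),('side5',.1846-(.1987-p[2]))):
  print(tag,needle(load(tag),z,save=f'pics/n_{tag}.png'))
cv2.imwrite('pics/nn.png',cv2.resize(np.hstack([cv2.imread(f'pics/n_{k}.png') for k in('side0','side4','side5')]),(800,267)))
E
```

```text
t: 4.75
ee_pos: [0.5855, 0.3156, 0.1761]
tcp_rot: [-0.116, 0.698, 0.116, 0.697]
force: [-3.5, 1.9, 5.7]
width: 0.153
4.75 [0.58547672 0.31564186 0.17609513] [-3.51574008  1.93228764  5.65682759] 0.153492085901537
side0 (np.float64(-0.024882029702485632), np.float64(21.58575745848728))
side1 (np.float64(-0.027210793229437445), np.float64(22.046197557613088))
side3 (np.float64(-0.10681057391791013), np.float64(21.710698516949904))
side4 (np.float64(19.94181564235092), np.float64(22.792992808455306))
side5 (np.float64(0.07145339039988442), np.float64(19.68101834561515))
```

View pics/side5c.png

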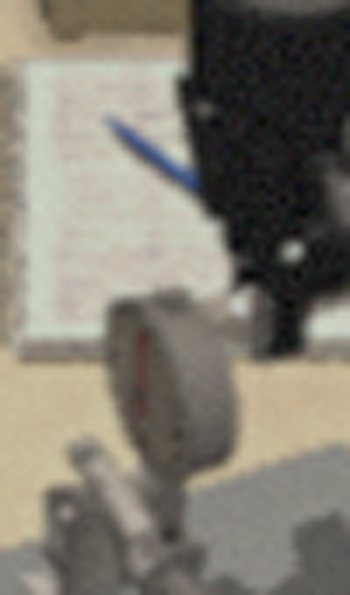

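View pics/nn.png

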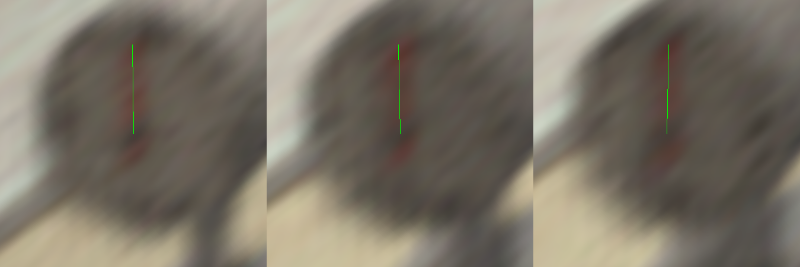

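```bash

python3 -m handwheel '[[[0.002,0,0,0,0,0],[0.004,0,0,0,0,0],[0.006,0,0,0,0,0],[0.007,0,0,0,0,0],[0.007,0,0,0,0,0]]]' 0
python3 - <<'E'
from dial import *
r=read_state(); p=r['ee_pos'];print(r['t'],p,r['force'],r['width'])
s=snap('side','side6')
print(needle(s,.1846-(.1987-p[2]),save='pics/n6.png'))
E
```

```text
t: 5.3
ee_pos: [0.5855, 0.3157, 0.1696]
tcp_rot: [-0.116, 0.698, 0.116, 0.697]
force: [-3.9, 1.2, 5.5]
width: 0.153
5.3 [0.58547812 0.31566595 0.16962932] [-3.94279455  1.1695785   5.46860593] 0.15347239320268893
(np.float64(6.022150220839601), np.float64(28.744357748624008))
```

View pics/n6.png

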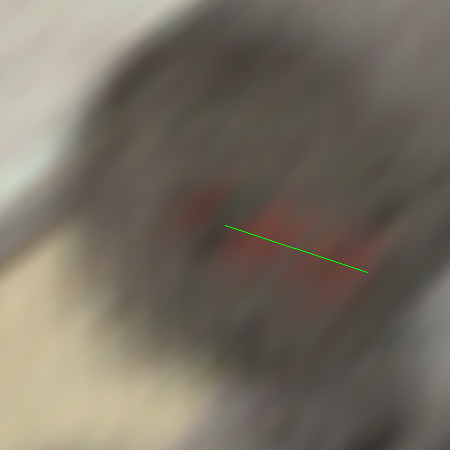

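```bash

python3 -m handwheel '[[[0.0015,0,0,0,0,0],[0.003,0,0,0,0,0],[0.0043,0,0,0,0,0],[0.0043,0,0,0,0,0],[0.0043,0,0,0,0,0]]]' 0
python3 - <<'E'
from dial import *
r=read_state(); p=r['ee_pos'];print(r['t'],p,r['force'],r['width'])
s=snap('side','side7')
print(needle(s,.1846-(.1987-p[2]),save='pics/n7.png'))
E
```

```text
t: 5.85
ee_pos: [0.5855, 0.3156, 0.166]
tcp_rot: [-0.116, 0.698, 0.116, 0.697]
force: [-4.3, 1.2, 5.4]
width: 0.152
5.85 [0.58549515 0.31564059 0.16597831] [-4.29935968  1.21543263  5.41964907] 0.1519614677610174
(np.float64(9.530166295441855), np.float64(16.983965898031453))
```

View pics/n7.png

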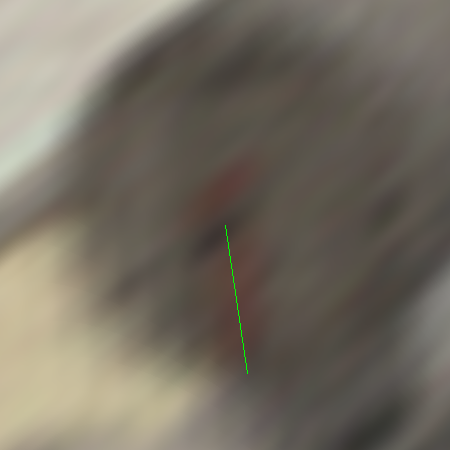

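```bash

python3 -m handwheel '[[[0,0,0,0,0,0],[0,0,0,0,0,0],[0,0,0,0,0,0],[0,0,0,0,0,0]]]' 55
python3 -m handwheel '[[[-0.01,0,0,0,0,0],[-0.03,0,0,0,0,0],[-0.06,0,0,0,0,0],[-0.09,0,0,0,0,0],[-0.12,0,0,0,0,0],[-0.15,0,0,0,0,0],[-0.15,0,0,0,0,0]]]' 100
python3 - <<'E'
from dial import *
r=read_state(); p=r['ee_pos'];print(r['t'],p,r['force'],r['width'],loc(p))
s=snap('side','side8')
print(needle(s,.1846-(.1987-.1660),save='pics/n8.png')); crop(s,300,130,400,240,5.4,'side8c')
E
```

```text
t: 6.3
ee_pos: [0.5856, 0.3153, 0.1655]
tcp_rot: [-0.116, 0.698, 0.116, 0.697]
force: [-0.1, -0.3, 0.0]
width: 0.551
t: 7.0
ee_pos: [0.5879, 0.3164, 0.3231]
tcp_rot: [-0.115, 0.694, 0.116, 0.701]
force: [0.4, -0.1, 1.6]
width: 0.999
7.0 [0.58785854 0.31635008 0.3230608 ] [ 0.39795787 -0.07987085  1.55407169] 0.9988887055428208 [4.42496205e-02 3.13156778e-04 3.23060798e-01]
(np.float64(9.49080899761631), np.float64(18.454293415654053))
```

View pics/side8c.png

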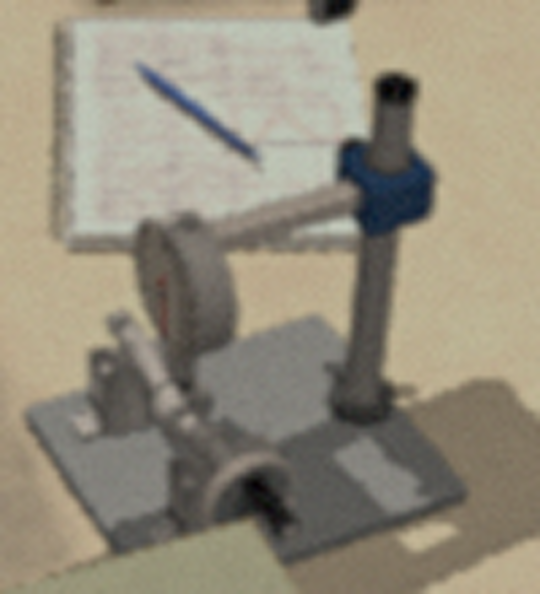

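```bash
python3 - <<'E'
from dial import *
T=load('top0');S=load('side0')
for n,s,b in(('T',T,(330,155,360,185)),('S',S,(330,205,370,235))):
    x0,y0,x1,y1=b;f=16
    im=cv2.resize(s['pixels'][y0:y1,x0:x1],None,fx=f,fy=f,interpolation=cv2.INTER_CUBIC)
    for phi,col in((-.5,(255,0,0)),(-.2,(0,255,0)),(0.1,(0,0,255)),(.4,(0,255,255))):
        q=[((proj(s,glob((.02*np.sin(phi),y,.0633+.02*np.cos(phi))))[0]-[x0-.5,y0-.5])*f).astype(int) for y in(-.083,-.125)]
        cv2.line(im,tuple(map(int,q[0])),tuple(map(int,q[1])),col,2)
    cv2.imwrite(f'pics/h{n}.png',im)
E
```

```text
(no output)
```

View pics/hT.png

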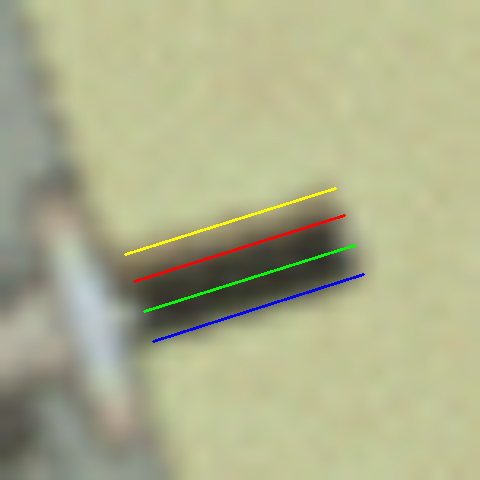

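View pics/hS.png

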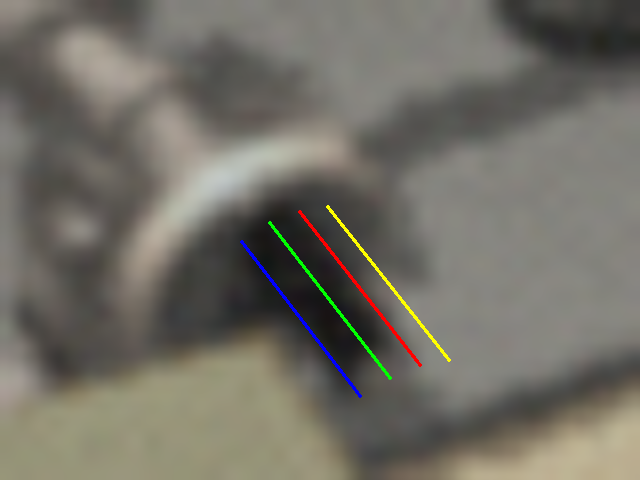

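```bash
python3 - <<'E'
from dial import *
S=load('side8')
print('dial', [proj(S,glob((-.0155,y,.152+z)))[0].round(0) for y,z in((0,0),(.028,0),(-.028,0),(0,.028),(0,-.028))])
for tilt in(0,.2,.35):
  for phi in(0,1.57,3.14,-1.57):
    hx,hz=.02*np.sin(phi),.0633+.02*np.cos(phi); P=[]
    for a in(-.043,.043):
      for b in(-.038,.038):
        for h in(.054,.14,.25):
          P.append(glob((hx+a*np.cos(tilt)+h*np.sin(tilt),-.104+b,hz+h*np.cos(tilt)-a*np.sin(tilt))))
    q=proj(S,np.array(P)); print(tilt,phi,'u',q[:,0].min().round(),q[:,0].max().round(),'v',q[:,1].min().round(),q[:,1].max().round())
E
```

```text
dial [array([330., 184.]), array([325., 178.]), array([334., 189.]), array([330., 176.]), array([329., 191.])]
0 0 u 332.0 382.0 v 136.0 223.0
0 1.57 u 338.0 388.0 v 140.0 226.0
0 3.14 u 331.0 380.0 v 149.0 233.0
0 -1.57 u 325.0 373.0 v 144.0 230.0
0.2 0 u 336.0 398.0 v 136.0 219.0
0.2 1.57 u 342.0 404.0 v 140.0 222.0
0.2 3.14 u 335.0 396.0 v 149.0 230.0
0.2 -1.57 u 329.0 390.0 v 144.0 227.0
0.35 0 u 339.0 409.0 v 136.0 217.0
0.35 1.57 u 345.0 414.0 v 140.0 220.0
0.35 3.14 u 338.0 406.0 v 149.0 228.0
0.35 -1.57 u 332.0 401.0 v 144.0 225.0
```

```bash
cat >> dial.py <<'E'
from scipy.spatial.transform import Rotation as Q
def Rt(t): st,ct=np.sin(t),np.cos(t); return np.array([[-st,ct,0],[0,0,-1],[-ct,-st,0]])
def rel(g,t,stand=0.,r=None):
    """shift/turn in current tool axes to put grasp point at local g with tilt t"""
    r=r or read_state(); M=Q.from_quat(r['tcp_rot']).as_matrix(); D=R@Rt(t)
    tcp=glob(g)+D[:,0]*(.011-stand)
    return (M.T@(tcp-r['ee_pos'])).round(4), Q.from_matrix(M.T@D).as_rotvec().round(4)
E
python3 - <<'E'
from dial import *
print(rel((-.003,-.108,.083),.3,.12)); print(rel((-.003,-.108,.083),.3,.07))
E
```

```text
(array([ 0.1327, -0.1082, -0.015 ]), array([ 1.5594,  0.2397, -0.2387]))
(array([ 0.1804, -0.1081, -0.03  ]), array([ 1.5594,  0.2397, -0.2387]))
```

```bash

python3 -m handwheel '[[[0,-0.01,0,0.13,0.02,-0.02],[0,-0.02,0,0.26,0.04,-0.04],[0,-0.03,0,0.39,0.06,-0.06],[0,-0.045,0,0.52,0.08,-0.08],[0,-0.06,0,0.65,0.1,-0.1],[0.01,-0.075,-0.003,0.78,0.12,-0.12],[0.02,-0.09,-0.006,0.91,0.14,-0.14],[0.04,-0.1,-0.009,1.04,0.16,-0.16],[0.06,-0.108,-0.012,1.17,0.18,-0.18],[0.09,-0.108,-0.014,1.3,0.2,-0.2],[0.11,-0.108,-0.015,1.43,0.22,-0.22],[0.133,-0.108,-0.015,1.56,0.24,-0.24],[0.133,-0.108,-0.015,1.56,0.24,-0.24],[0.133,-0.108,-0.015,1.56,0.24,-0.24]]]' 70
python3 - <<'E'
from dial import *
r=read_state(); p=r['ee_pos'];print(r['t'],loc(p),r['force'],r['width'],r['qpos'])
print(rel((-.003,-.108,.083),.3,.03));print(rel((-.003,-.108,.083),.3,.0))
s=snap('side','side9');crop(s,290,60,400,240,3.3,'side9c')
E
```

```text
t: 8.45
ee_pos: [0.6078, 0.2088, 0.1857]
tcp_rot: [0.319, 0.631, -0.494, 0.506]
force: [0.3, -0.3, 0.2]
width: 0.701
8.45 [ 0.02852827 -0.10790757  0.18566128] [ 0.30561435 -0.2675274   0.1968322 ] 0.7012550168068472 [ 0.25659026  0.3228767   1.52984586 -0.02191019  1.59168588 -0.0700332 ]
(array([0.0884, 0.0005, 0.    ]), array([0.0018, 0.0007, 0.0036]))
(array([0.1184, 0.0006, 0.    ]), array([0.0018, 0.0007, 0.0036]))
```

View pics/side9c.png

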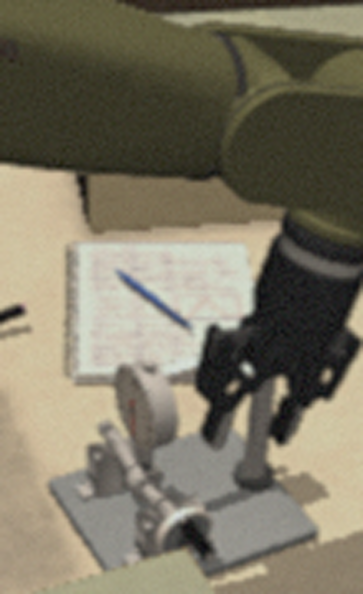

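```bash

python3 -m handwheel '[[[0.03,0,0,0,0,0],[0.06,0,0,0,0,0],[0.08,0,0,0,0,0],[0.088,0,0,0,0,0],[0.088,0,0,0,0,0]]]' 70
python3 - <<'E'
from dial import *
r=read_state(); p=r['ee_pos'];print(r['t'],loc(p),r['force'],r['width'])
print(rel((-.003,-.108,.083),.3,.0))
s=snap('side','side10');crop(s,290,100,400,240,5,'side10c')
t=snap('top','top10');crop(t,300,110,380,210,5,'top10c')
print(needle(s,.1846-(.1987-.1660),save='pics/n10.png'))
E
```

```text
t: 9.0
ee_pos: [0.5836, 0.2008, 0.1035]
tcp_rot: [0.32, 0.63, -0.493, 0.507]
force: [-0.6, -0.7, 0.5]
width: 0.7
9.0 [ 0.00306707 -0.10773627  0.10354762] [-0.60716319 -0.67144013  0.49503568] 0.6995582942047488
(array([0.0324, 0.0003, 0.0002]), array([0.0026, 0.0011, 0.0007]))
(np.float64(9.490100831900198), np.float64(18.370224794549955))
```

View pics/side10c.png

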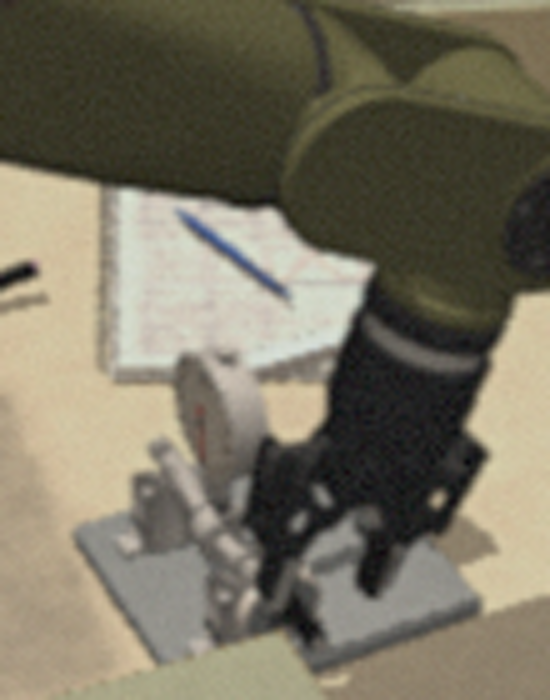

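View pics/top10c.png

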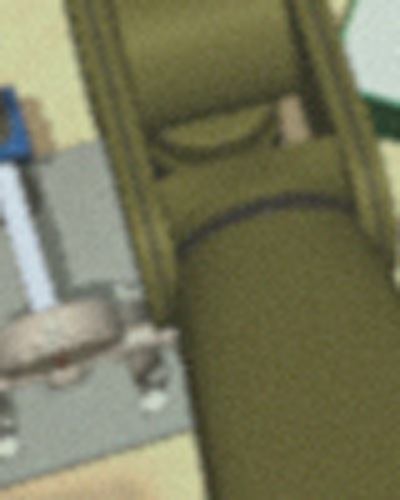

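```bash
python3 - <<'E'
from dial import *
r=read_state();s=load('side10');D=R@Rt(.3);p=r['ee_pos']
f=lambda X:((proj(s,X)[0]-[289.6,99.6])*5).round()
for k in(-.03,0,.03): print(k,f(p+D[:,1]*k+D[:,0]*.008-D[:,0]*.007))
for phi in (-.3,-.1):
  for y in(-.083,-.104,-.125): print(phi,y,f(glob((.02*np.sin(phi),y,.0633+.02*np.cos(phi)))))
E
```

```text
-0.03 [276. 595.]
0 [321. 590.]
0.03 [365. 586.]
-0.3 -0.083 [281. 596.]
-0.3 -0.104 [299. 620.]
-0.3 -0.125 [318. 644.]
-0.1 -0.083 [287. 593.]
-0.1 -0.104 [305. 617.]
-0.1 -0.125 [325. 641.]
```

```bash

python3 -m handwheel '[[[0.015,0,0,0,0,0],[0.027,0,0,0,0,0],[0.032,0,0,0,0,0],[0.032,0,0,0,0,0]]]' 70
python3 -m handwheel '[[[0,0,0,0,0,0],[0,0,0,0,0,0],[0,0,0,0,0,0],[0,0,0,0,0,0]]]' 24
python3 - <<'E'
from dial import *
r=read_state(); p=r['ee_pos'];print(r['t'],loc(p),r['force'],r['width'])
s=snap('side','side11');crop(s,310,160,380,240,8,'side11c')
print(needle(s,.1846-(.1987-.1660),save='pics/n11.png'))
E
```

```text
t: 9.5
ee_pos: [0.575, 0.1977, 0.073]
tcp_rot: [0.32, 0.63, -0.493, 0.507]
force: [0.3, 0.3, 0.5]
width: 0.698
t: 9.9
ee_pos: [0.5753, 0.1978, 0.0734]
tcp_rot: [0.321, 0.63, -0.492, 0.508]
force: [-0.7, -0.1, 0.1]
width: 0.244
9.9 [-0.00582108 -0.10789546  0.07335999] [-0.72526576 -0.11230805  0.05363022] 0.2444981156430996
(np.float64(9.518367469261122), np.float64(19.862140033672873))
```

View pics/side11c.png

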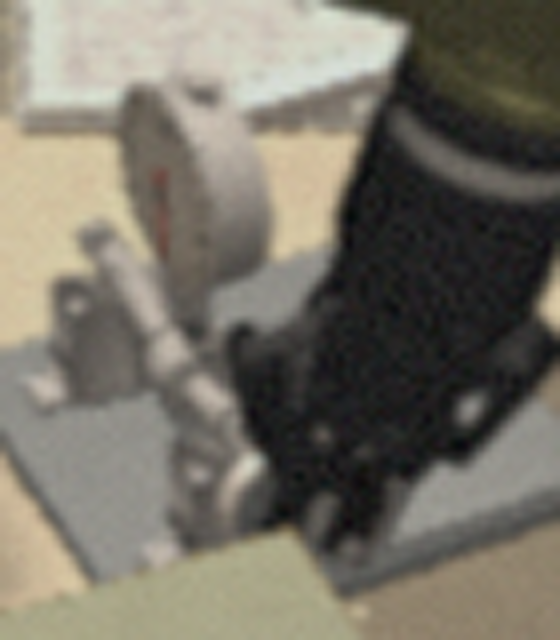

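```bash

python3 -m handwheel '[[[0,0,0,0,0,0],[0,0,0,0,0,0],[0,0,0,0,0,0]]]' 0
python3 - <<'E'
from dial import *
r=read_state(); p=r['ee_pos'];print(r['t'],loc(p),R.T@r['force'],r['width'])
s=snap('side','side12')
print(needle(s,.1846-(.1987-.1660),save='pics/n12.png'))
E
```

```text
t: 10.25
ee_pos: [0.5751, 0.1977, 0.0734]
tcp_rot: [0.32, 0.63, -0.493, 0.507]
force: [-1.2, -0.5, 0.8]
width: 0.144
10.25 [-0.00601302 -0.10791758  0.07336524] [-1.31273321 -0.08105772  0.84474291] 0.14385084957042152
(np.float64(10.149366163585146), np.float64(20.684117371257045))
```

```bash
cat >> dial.py <<'E'
def arc(c,dphi,n,rad=.02,t=.3,r=None):
    """c: local (x,z) centre for the TCP circle; prints rows from current pose"""
    r=r or read_state(); L=loc(r['ee_pos']); M=Q.from_quat(r['tcp_rot']).as_matrix()
    ph=np.arctan2(L[0]-c[0],L[2]-c[1]); out=[]
    for k in range(1,n+1):
        a=ph+dphi*k/n; d=np.array([c[0]+rad*np.sin(a)-L[0],0,c[1]+rad*np.cos(a)-L[2]])
        out.append((M.T@(R@d)).round(4).tolist())
    return ph,out
def stat(tag,c=None):
    r=read_state(); L=loc(r['ee_pos']); f=R.T@r['force']
    s=snap('side',tag); n=needle(s,.1519,save=f'pics/n_{tag}.png')
    open('log.txt','a').write(json.dumps([tag,r['t'],*L,*f,r['width'],*n])+'\n')
    print('t %.2f loc %s f %s w %.3f needle %.2f (%.0f)'%(r['t'],L.round(4),f.round(1),r['width'],*n))
E
python3 - <<'E'
from dial import *
# TCP circle centre = axis + .011*xtool
c=(0-.011*.2955,.0633-.0105); print(c)
print(arc(c,.3,3))
E
```

```text
(-0.0032504999999999995, 0.05279999999999999)
(np.float64(-0.13407995701350783), [[-0.0001, 0.0022, 0.0], [-0.0006, 0.0041, 0.0], [-0.001, 0.006, 0.0]])
```

```bash

python3 -m handwheel '[[[-0.0002,0.0019,0,0,0,0],[-0.0006,0.0039,0,0,0,0],[-0.001,0.006,0,0,0,0]]]' 0
python3 - <<'E'
from dial import *
stat('a1'); print(arc((-.00325,.0528),.3,3))
E
```

```text
t: 10.6
ee_pos: [0.5811, 0.1998, 0.0729]
tcp_rot: [0.32, 0.63, -0.493, 0.508]
force: [-2.5, -0.6, 3.0]
width: 0.147
t 10.60 loc [ 0.0003 -0.1079  0.0729] f [-2.5  0.2  3. ] w 0.147 needle 10.94 (22)
(np.float64(0.1971886961561125), [[0.0003, 0.002, 0.0], [0.0004, 0.004, 0.0], [0.0007, 0.006, 0.0]])
```

```bash

python3 -m handwheel '[[[-0.0002,0.002,0,0,0,0],[-0.0002,0.004,0,0,0,0],[0.0001,0.006,0,0,0,0]]]' 0
python3 - <<'E'
from dial import *
stat('a2'); print(arc((-.00325,.0528),.3,3))
E
```

```text
t: 10.95
ee_pos: [0.5869, 0.2018, 0.0706]
tcp_rot: [0.321, 0.63, -0.492, 0.508]
force: [-3.0, -0.8, 2.0]
width: 0.146
t 10.95 loc [ 0.0065 -0.1078  0.0706] f [-3.1  0.2  2. ] w 0.146 needle 11.87 (30)
(np.float64(0.5134317481135733), [[0.0008, 0.0019, 0.0], [0.0015, 0.0037, 0.0], [0.0024, 0.0055, 0.0]])
```

```bash

python3 -m handwheel '[[[0.0004,0.0013,0,0,0,0],[0.0008,0.0025,0,0,0,0],[0.0014,0.0038,0,0,0,0],[0.0014,0.0038,0,0,0,0]]]' 0
python3 - <<'E'
from dial import *
stat('a3'); print(arc((-.00325,.0528),.3,4))
E
```

```text
t: 11.4
ee_pos: [0.5904, 0.203, 0.0678]
tcp_rot: [0.321, 0.63, -0.492, 0.508]
force: [-0.8, -0.8, 1.4]
width: 0.141
t 11.40 loc [ 0.0102 -0.1078  0.0678] f [-1.  -0.5  1.4] w 0.141 needle 12.73 (35)
(np.float64(0.7296083846489587), [[0.0008, 0.0013, 0.0], [0.0015, 0.0026, 0.0], [0.0024, 0.0038, 0.0], [0.0034, 0.005, 0.0]])
```

```bash

python3 -m handwheel '[[[0.0008,0.0013,0,0,0,0],[0.0015,0.0026,0,0,0,0],[0.0024,0.0038,0,0,0,0],[0.0034,0.005,0,0,0,0],[0.0034,0.005,0,0,0,0]]]' 0
python3 - <<'E'
from dial import *
stat('a4'); print(arc((-.00325,.0528),.4,5))
E
```

```text
t: 11.95
ee_pos: [0.594, 0.2042, 0.0627]
tcp_rot: [0.321, 0.63, -0.492, 0.508]
force: [-2.0, -0.3, 0.9]
width: 0.145
t 11.95 loc [ 0.014  -0.1078  0.0627] f [-2.   0.3  0.9] w 0.145 needle 13.75 (40)
(np.float64(1.0495406618368985), [[0.001, 0.0012, 0.0], [0.0022, 0.0023, 0.0], [0.0035, 0.0032, 0.0], [0.0049, 0.004, 0.0], [0.0063, 0.0047, 0.0]])
```

```bash

python3 -m handwheel '[[[0.0011,0.0011,0,0,0,0],[0.0023,0.0021,0,0,0,0],[0.0036,0.003,0,0,0,0],[0.005,0.0037,0,0,0,0],[0.0064,0.0044,0,0,0,0],[0.0064,0.0044,0,0,0,0]]]' 0
python3 - <<'E'
from dial import *
stat('a5'); print(arc((-.00325,.0528),.4,5))
E
```

```text
t: 12.6
ee_pos: [0.5961, 0.2049, 0.0549]
tcp_rot: [0.321, 0.63, -0.492, 0.508]
force: [-2.9, -0.9, 1.0]
width: 0.147
t 12.60 loc [ 0.0162 -0.1078  0.0549] f [-3.   0.1  1. ] w 0.147 needle 14.49 (36)
(np.float64(1.4629891627036589), [[0.0013, 0.001, 0.0], [0.0028, 0.0015, 0.0], [0.0044, 0.0018, -0.0], [0.006, 0.002, -0.0], [0.0076, 0.0021, -0.0]])
```

```bash

python3 - <<'E'
from dial import *
print(arc((-.0040,.0528),.4,5))
E
```

```text
(np.float64(1.466968676875407), [[0.0016, 0.0003, -0.0], [0.0031, 0.0008, -0.0], [0.0047, 0.0011, -0.0], [0.0063, 0.0013, -0.0], [0.0079, 0.0013, -0.0]])
```

```bash

python3 -m handwheel '[[[0.0016,0.0003,0,0,0,0],[0.0031,0.0008,0,0,0,0],[0.0047,0.0011,0,0,0,0],[0.0063,0.0013,0,0,0,0],[0.0079,0.0013,0,0,0,0],[0.0079,0.0013,0,0,0,0]]]' 0
python3 - <<'E'
from dial import *
stat('a6'); print(arc((-.0040,.0528),.4,5))
E
```

```text
t: 13.25
ee_pos: [0.595, 0.2046, 0.0468]
tcp_rot: [0.321, 0.63, -0.492, 0.508]
force: [-2.6, -0.8, 2.7]
width: 0.145
t 13.25 loc [ 0.0151 -0.1078  0.0468] f [-2.7  0.1  2.7] w 0.145 needle 14.78 (29)
(np.float64(1.876780707693868), [[0.0016, -0.0001, -0.0], [0.0032, -0.0003, -0.0], [0.0047, -0.0006, -0.0], [0.0063, -0.0011, -0.0], [0.0078, -0.0016, -0.0]])
```

```bash
cat >> dial.py <<'E'
def fitc():
    from scipy.optimize import least_squares
    A=np.array([json.loads(l)[2:5] for l in open('log.txt')]); A=A[:,[0,2]]
    f=least_squares(lambda c:np.hypot(A[:,0]-c[0],A[:,1]-c[1])-.02,[-.004,.0528]); return f.x,(f.fun*1e3).round(2)
def fitn(c):
    D=[json.loads(l) for l in open('log.txt')]
    ph=np.unwrap([np.arctan2(d[2]-c[0],d[4]-c[1]) for d in D]); n=np.array([d[9] for d in D])
    A=np.c_[np.ones_like(ph),np.cos(ph),np.sin(ph)]; k=np.linalg.lstsq(A,n,rcond=None)[0]
    from scipy.optimize import least_squares
    g=least_squares(lambda p:p[0]+3*np.cos(ph-p[1])-n,[12.5,np.arctan2(k[2],k[1])])
    print('free: mean %.2f amp %.2f peak %.3f | amp3: mean %.2f peak %.3f'%(k[0],np.hypot(k[1],k[2]),np.arctan2(k[2],k[1]),*g.x),'phi now %.3f'%ph[-1],'res',(A@k-n).round(2))
E
python3 - <<'E'
from dial import *
c,f=fitc(); print(c,f); fitn(c); print(arc(c,.4,5))
E
```

```text
[-0.00376524  0.05339664] [-0.06  0.05  0.01  0.01 -0.01 -0.02]
free: mean 11.40 amp 3.40 peak 1.934 | amp3: mean 11.89 peak 2.069 phi now 1.908 res [-0.07  0.12  0.02 -0.08 -0.01  0.02]
(np.float64(1.9088168321819206), [[0.0016, -0.0001, -0.0], [0.0032, -0.0004, -0.0], [0.0047, -0.0007, -0.0], [0.0062, -0.0012, -0.0], [0.0077, -0.0019, -0.0]])
```

```bash

python3 -m handwheel '[[[0.0016,-0.0004,0,0,0,0],[0.0032,-0.0007,0,0,0,0],[0.0047,-0.001,0,0,0,0],[0.0062,-0.0015,0,0,0,0],[0.0077,-0.0022,0,0,0,0],[0.0077,-0.0022,0,0,0,0]]]' 0
python3 - <<'E'
from dial import *
stat('a7'); c,f=fitc(); print(c,f); fitn(c); print(arc(c,.4,5))
E
```

```text
t: 13.9
ee_pos: [0.5909, 0.2031, 0.0398]
tcp_rot: [0.321, 0.63, -0.492, 0.508]
force: [-0.2, 0.1, 2.5]
width: 0.146
t 13.90 loc [ 0.0108 -0.1079  0.0398] f [-0.1  0.1  2.5] w 0.146 needle 14.48 (36)
[-0.00379411  0.05343149] [-0.09  0.03  0.    0.02  0.02  0.02 -0.07]
free: mean 11.34 amp 3.44 peak 1.916 | amp3: mean 11.74 peak 2.010 phi now 2.323 res [-0.08  0.12  0.03 -0.07 -0.01 -0.    0.02]
(np.float64(2.3241519012715193), [[0.0014, -0.0007, -0.0], [0.0028, -0.0015, -0.0], [0.0041, -0.0025, -0.0], [0.0052, -0.0036, -0.0], [0.0063, -0.0048, -0.0]])
```

```bash

python3 -m handwheel '[[[0.0013,-0.0008,0,0,0,0],[0.0026,-0.0016,0,0,0,0],[0.0039,-0.0026,0,0,0,0],[0.005,-0.0037,0,0,0,0],[0.0061,-0.0049,0,0,0,0],[0.0061,-0.0049,0,0,0,0]]]' 0
python3 - <<'E'
from dial import *
stat('a8'); c,f=fitc(); print(c,f); fitn(c); print(arc(c,.4,5))
E
```

```text
t: 14.55
ee_pos: [0.5844, 0.2009, 0.035]
tcp_rot: [0.321, 0.63, -0.492, 0.508]
force: [0.6, 0.5, 0.6]
width: 0.144
t 14.55 loc [ 0.0038 -0.1079  0.035 ] f [0.8 0.2 0.6] w 0.144 needle 13.67 (41)
[-0.00380404  0.05345243] [-0.11  0.02 -0.01  0.02  0.03  0.03 -0.05 -0.06]
free: mean 11.35 amp 3.43 peak 1.921 | amp3: mean 11.66 peak 1.977 phi now 2.750 res [-0.08  0.12  0.03 -0.08 -0.01  0.    0.03 -0.01]
(np.float64(2.749402181372977), [[0.001, -0.0012, -0.0], [0.0019, -0.0026, -0.0], [0.0026, -0.004, -0.0], [0.0033, -0.0054, -0.0], [0.0038, -0.007, -0.0]])
```

```bash

python3 -m handwheel '[[[0.001,-0.0012,0,0,0,0],[0.0019,-0.0026,0,0,0,0],[0.0026,-0.004,0,0,0,0],[0.0033,-0.0054,0,0,0,0],[0.0038,-0.007,0,0,0,0],[0.0038,-0.007,0,0,0,0]]]' 0
python3 - <<'E'
from dial import *
stat('a9'); c,f=fitc(); print(c,f); fitn(c); print(arc(c,-.4,5))
D=[json.loads(l) for l in open('log.txt')]
ph=np.unwrap([np.arctan2(d[2]-c[0],d[4]-c[1]) for d in D]); n=[d[9] for d in D]
for a,b in zip(ph,n): print(round(a,3),round(b,2))
for k in(-1,-2,-3):
    a=np.interp(n[k],n[:6],ph[:6]); print(n[k],a,ph[k],(a+ph[k])/2)
E
```

```text
t: 15.2
ee_pos: [0.5766, 0.1982, 0.0334]
tcp_rot: [0.321, 0.63, -0.493, 0.507]
force: [0.4, 0.8, 2.0]
width: 0.146
t 15.20 loc [-0.0045 -0.1079  0.0334] f [0.7 0.6 2. ] w 0.146 needle 12.40 (28)
[-0.00380295  0.05343875] [-0.09  0.03  0.    0.03  0.03  0.03 -0.06 -0.07  0.05]
free: mean 11.34 amp 3.44 peak 1.919 | amp3: mean 11.60 peak 1.947 phi now 3.174 res [-0.08  0.12  0.03 -0.08 -0.01  0.    0.02 -0.01  0.01]
(np.float64(-3.111216151319392), [[-0.0005, 0.0015, 0.0], [-0.0011, 0.003, 0.0], [-0.0018, 0.0044, 0.0], [-0.0027, 0.0058, 0.0], [-0.0036, 0.0071, 0.0]])
0.208 10.94
0.538 11.87
0.773 12.73
1.092 13.75
1.498 14.49
1.91 14.78
2.323 14.48
2.75 13.67
3.174 12.4
12.399883156060714 0.682813803271181 3.1740422065301708 1.928428004900676
13.672391299626096 1.0693328305945218 2.7495325418512273 1.9094326862228745
14.47763262658356 1.4909264915892229 2.323352244502352 1.9071393680457875
```

View pics/n_a9.png

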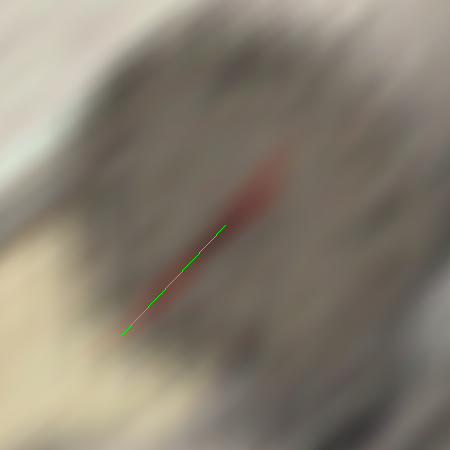

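View pics/n_a6.png

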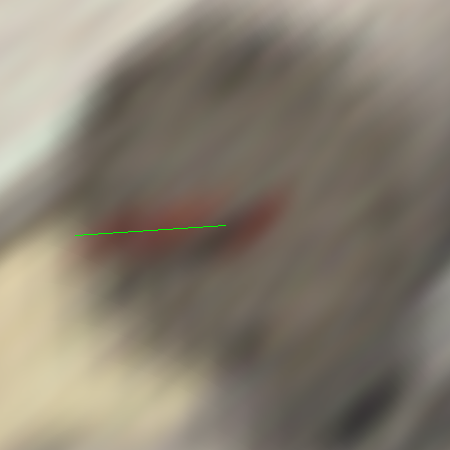

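```bash

python3 -m handwheel '[[[-0.0005,0.0015,0,0,0,0],[-0.0011,0.003,0,0,0,0],[-0.0018,0.0044,0,0,0,0],[-0.0027,0.0058,0,0,0,0],[-0.0036,0.0071,0,0,0,0],[-0.0036,0.0071,0,0,0,0]]]' 0
python3 - <<'E'
from dial import *
stat('b1'); c,f=fitc(); print(c,f[-1]);  print(arc(c,-.44,5))
E
```

```text
t: 15.85
ee_pos: [0.584, 0.2008, 0.0344]
tcp_rot: [0.32, 0.63, -0.493, 0.507]
force: [-3.3, -1.2, 1.9]
width: 0.147
t 15.85 loc [ 0.0034 -0.1079  0.0344] f [-3.5 -0.1  1.9] w 0.147 needle 13.77 (31)
[-0.0037745   0.05338573] 0.26
(np.float64(2.7785229394722935), [[-0.0013, 0.0012, 0.0], [-0.0026, 0.0024, 0.0], [-0.0039, 0.0035, 0.0], [-0.0054, 0.0045, 0.0], [-0.0069, 0.0054, 0.0]])
```

```bash

python3 -m handwheel '[[[-0.0016,0.0011,0,0,0,0],[-0.003,0.0022,0,0,0,0],[-0.0043,0.0032,0,0,0,0],[-0.0057,0.0041,0,0,0,0],[-0.0072,0.005,0,0,0,0],[-0.0072,0.005,0,0,0,0]]]' 0
python3 - <<'E'
from dial import *
stat('b2'); c,f=fitc(); print(c,f[-1]);  print(arc(c,-.42,5))
E
```

```text
t: 16.5
ee_pos: [0.5911, 0.2032, 0.0401]
tcp_rot: [0.321, 0.63, -0.492, 0.508]
force: [-1.7, -0.3, -0.8]
width: 0.152
t 16.50 loc [ 0.0109 -0.1078  0.0401] f [-1.7  0.3 -0.8] w 0.152 needle 14.64 (40)
[-0.00381101  0.05341068] -0.2
(np.float64(2.302447989921764), [[-0.0015, 0.0008, 0.0], [-0.0031, 0.0013, 0.0], [-0.0047, 0.0017, 0.0], [-0.0064, 0.0019, 0.0], [-0.008, 0.002, 0.0]])
```

```bash

python3 -m handwheel '[[[-0.0015,0.0007,0,0,0,0],[-0.003,0.0012,0,0,0,0],[-0.0046,0.0016,0,0,0,0],[-0.0062,0.0018,0,0,0,0],[-0.0078,0.0019,0,0,0,0],[-0.0078,0.0019,0,0,0,0]]]' 0
python3 - <<'E'
from dial import *
stat('b3'); c,f=fitc(); print(c,f); print(arc(c,0,1)[0]); fitn(c)
E
```

```text
t: 17.15
ee_pos: [0.5952, 0.2046, 0.0475]
tcp_rot: [0.321, 0.63, -0.492, 0.508]
force: [-2.6, -0.8, -1.0]
width: 0.15
t 17.15 loc [ 0.0152 -0.1078  0.0475] f [-2.7  0.  -1. ] w 0.150 needle 14.73 (28)
[-0.00382129  0.05341266] [-0.06  0.06  0.03  0.06  0.05  0.03 -0.07 -0.09  0.03  0.3  -0.2  -0.05]
1.8749183467781756
free: mean 11.37 amp 3.42 peak 1.930 | amp3: mean 11.65 peak 1.959 phi now 1.873 res [-0.08  0.12  0.02 -0.08 -0.01  0.02  0.06  0.04  0.07 -0.14 -0.08  0.06]
```

```bash

python3 -m handwheel '[[[0.0006,-0.0003,0,0,0,0],[0.0013,-0.0005,0,0,0,0],[0.0013,-0.0005,0,0,0,0],[0.0013,-0.0005,0,0,0,0]]]' 0
python3 - <<'E'
from dial import *
stat('b4'); c,f=fitc(); print(c,f[-1]); print(arc(c,0,1)[0]); fitn(c)
E
```

```text
t: 17.6
ee_pos: [0.595, 0.2046, 0.0471]
tcp_rot: [0.322, 0.63, -0.492, 0.508]
force: [1.9, 0.5, 2.5]
width: 0.142
t 17.60 loc [ 0.0151 -0.1078  0.0471] f [ 2.  -0.1  2.5] w 0.142 needle 14.77 (32)
[-0.00382957  0.05341442] -0.05
1.895276850245141
free: mean 11.37 amp 3.42 peak 1.930 | amp3: mean 11.66 peak 1.960 phi now 1.894 res [-0.08  0.12  0.02 -0.08 -0.01  0.02  0.06  0.04  0.08 -0.14 -0.08  0.06
  0.02]
```

```bash

python3 -m handwheel '[[[0.0006,0.0002,0,0,0,0],[0.0009,0.0002,0,0,0,0],[0.0009,0.0002,0,0,0,0]]]' 0
python3 - <<'E'
from dial import *
stat('b5'); c,f=fitc(); print(c,f[-1]); print(arc(c,0,1)[0])
E
```

```text
t: 17.95
ee_pos: [0.595, 0.2046, 0.0464]
tcp_rot: [0.322, 0.63, -0.492, 0.508]
force: [-1.3, 0.1, 4.5]
width: 0.143
t 17.95 loc [ 0.015  -0.1078  0.0464] f [-1.2  0.5  4.5] w 0.143 needle 14.76 (30)
[-0.00381645  0.05341103] 0.1
1.9315006109170778
```

```bash

python3 -m handwheel '[[[-0.0001,0,0,0,0,0],[-0.0001,0,0,0,0,0]]]' 0
python3 - <<'E'
from dial import *
stat('b6'); c,f=fitc(); print(c,f[-1]); print(arc(c,0,1)[0])
E
```

```text
t: 18.2
ee_pos: [0.5949, 0.2045, 0.0463]
tcp_rot: [0.322, 0.63, -0.492, 0.508]
force: [-1.7, 0.7, 2.9]
width: 0.145
t 18.20 loc [ 0.015  -0.1078  0.0463] f [-1.4  1.2  2.9] w 0.145 needle 14.75 (30)
[-0.00380878  0.05340901] 0.06
1.9332779991124642
```

```bash

python3 -m handwheel '[[[0,0,0,0,0,0],[0,0,0,0,0,0],[0,0,0,0,0,0]]]' 45
python3 - <<'E'
from dial import *
stat('c1')
E
python3 -m handwheel '[[[-0.01,0,0,0,0,0],[-0.03,0,0,0,0,0],[-0.06,0,0,0,0,0],[-0.09,0,0,0,0,0],[-0.13,0,0,0,0,0],[-0.17,0,0,0,0,0],[-0.17,0,0,0,0,0]]]' 45
python3 - <<'E'
from dial import *
stat('c2'); c,f=fitc()
s=load('side_c2') if 0 else load('c2'); crop(s,300,130,400,240,5.4,'c2c')
for phi in(1.63,1.93,2.23): print(phi,[((proj(s,glob((.02*np.sin(phi),y,.0633+.02*np.cos(phi))))[0]-[299.6,129.6])*5.4).round() for y in(-.083,-.125)])
E
```

```text
t: 18.55
ee_pos: [0.5949, 0.2045, 0.0458]
tcp_rot: [0.322, 0.63, -0.492, 0.508]
force: [0.1, 0.1, -0.2]
width: 0.448
t 18.55 loc [ 0.0149 -0.1079  0.0458] f [ 0.1  0.  -0.2] w 0.448 needle 14.81 (32)
t: 19.3
ee_pos: [0.6461, 0.2218, 0.2173]
tcp_rot: [0.326, 0.627, -0.488, 0.512]
force: [0.7, -0.7, 2.3]
width: 0.451
t 19.30 loc [ 0.069  -0.1079  0.2173] f [ 0.4 -0.9  2.3] w 0.451 needle 14.79 (31)
1.63 [array([290., 494.]), array([331., 545.])]
1.93 [array([287., 502.]), array([328., 554.])]
2.23 [array([282., 511.]), array([322., 563.])]
```

View pics/c2c.png

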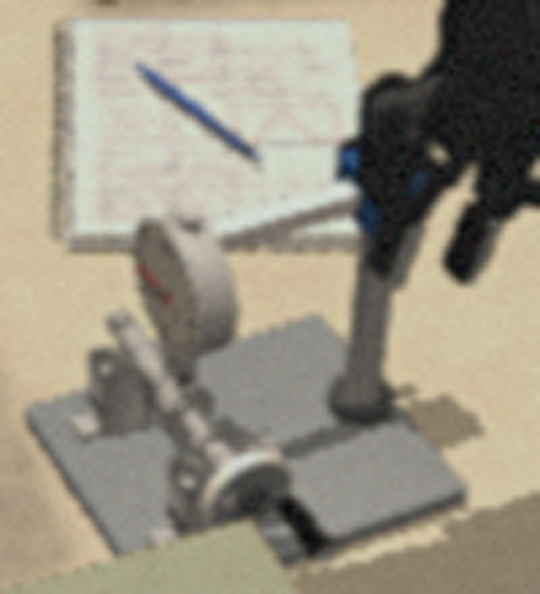

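```bash

python3 -m handwheel '[[[-0.02,0,0,0,0,0],[-0.03,0,0,0,0,0],[-0.03,0,0,0,0,0],[-0.03,0,0,0,0,0]]]' 45
python3 - <<'E'
from dial import *
stat('c3'); print(order.hand_in())
E
```

```text
t: 19.75
ee_pos: [0.6522, 0.2241, 0.2416]
tcp_rot: [0.324, 0.628, -0.49, 0.51]
force: [-0.7, 0.0, -0.3]
width: 0.452
t 19.75 loc [ 0.0755 -0.1077  0.2416] f [-0.7  0.3 -0.3] w 0.452 needle 14.78 (30)
the job is handed in; nothing more can be done
None
```

I handed the job in at 19.8 s: the spindle is at rest with its high spot under the plunger, and the robot is clear of everything.

- **Pressing in:** I lowered the indicator by its arm until the dial read about 9.5 mm, roughly half the travel. The reading held after I let go.
- **Finding the high spot:** I carried the crank handle from near the top, through the peak, to about 180°. The rising and falling readings put the peak at 1.91 to 1.93 rad from top. I came back to 1.93 rad and released.
- **Last checks:** the dial held at 14.8 mm after release and retreat, against a peak of 14.8 mm seen during the sweep. The final side picture shows the spindle apparently still seated in the V-blocks. The plunger stayed at least 5 mm from its stop.

**Runout:**
- The fitted total swing came out at 6.8 mm, against the stated 6 mm. I put that down to distortion in reading the dial at an angle.
- I did not measure the low spot. The peak position rests on equal readings either side of it, so this error hardly affects it.

**Force on the handle:**
- It mostly stayed at 1 to 3 N while turning. It was about 4 N (3.7 N along the path) at the end of one early, quicker step.
- It briefly reached 4.5 N, mostly downward, during the last small correction. I eased that to 2.9 N before releasing.

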